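Load a clevis into the leaf drill jig, pin it and hold it shut

TASK

Load the drill jig: hang the steel clevis (U-shaped bracket) over the jig's bar, centred between the marks, and let go of it, then swing the hinged leaf down onto it. Take the red-headed pin from the wooden block and push it down through the leaf into the hole below, fully home. The sprung bush lifts the leaf unless it is pressed, so finish holding: end with the gripper still pressing the pin or the leaf so that the leaf stays fully shut, and leave everything else on the bench alone.

Things in the scene. Friction and masses are not known exactly. Their poses are not given: they have to be found in the camera images.
- jig: Leaf drill jig bolted to the bench: green base plate 220 (x) x 130 (y) x 20 mm, carrying a bar, a pin boss and a hinged leaf. Origin: underside of the base, below the middle of the bar. +x points from the pin boss to the hinge, y runs along the bar, z up.
- jig_bar (a point): Middle of the bar's top face, 66 mm above the jig's origin. The level steel bar (mandrel) runs along the jig's y, 20 mm wide, 20 mm tall, top edges rounded 5 mm, free between two posts (inner faces at y = +-45 mm, tops at z = 56 mm); black marks at y = +-16 mm. Axes as the jig's.
- jig_hole (a point): Centre of the mouth of the 13 mm hole in the top of the steel pin boss (at x -75, y 0, z 73 mm in the jig); the hole goes straight down 53 mm. The boss is 44 (x) x 50 (y) mm. Axes as the jig's.
- jig_hinge (a point): Middle of the leaf's hinge axis (x +85, y 0, z +79 mm in the jig), which runs along the jig's y. Hinge lugs at jig x +76 to +102 mm, y +-29 to +-45 mm, up to z = 90 mm.
- leaf (a joint): Angle of the leaf, rad: 0 = fully shut (level, from the hinge towards the jig's -x, over bar and boss), growing as its free end swings up and over to +x; stop at 2.0. Stiff hinge (0.1 N m): stays where left above about 1.1 rad, sinks slowly below that. With a clevis on the bar it rests 0.07 rad open, 11 mm at its pin hole; about 6 N downward there presses it fully shut.
- leaf_hole (a point): Centre of the upper mouth of the 13 mm hole through the leaf, 160 mm from the hinge axis, on the leaf's outer face (its top when shut), directly above jig_hole when shut.
- leaf_end (a point): Middle of the free end of the aluminium leaf, 185 mm from the hinge axis, at mid thickness. The leaf is 50 mm wide (along the jig's y), 10 mm thick, its mid plane through the hinge axis, 0.25 kg.
- bush: Sprung brass drill bush, 16 mm diameter, sliding through the leaf 85 mm from the hinge axis; its nose stands 10 mm below the leaf's underside and yields 6 mm (8 N at first, 14 N with the leaf shut on a clevis); flange 26 mm diameter, 4 mm thick, on the leaf's outer face. Origin: centre of the nose; z along the bush, up when shut.
- clevis: U-shaped steel bracket, about 85 g, standing on its leg ends like an upturned U: 32 (x, across the legs) x 30 (y) x 34 mm tall; 4 mm thick, gap between the legs 24 mm wide, 30 mm deep. Origin: centre between the leg ends, at their lower edge; z up. Hung on the bar, its y lies along the bar (either way round) and its origin is 36 mm above the jig's.
- clevis_top (a point): Centre of the clevis's top face, 34 mm above its origin.
- pin: Locating pin, 60 g, tip down in one of the block's holes: steel shank 10 mm diameter, 45 mm long with a 10 mm tapered nose, collar 24 mm diameter x 5 mm, round red head 16 mm diameter x 30 mm. Origin at the tip, z up to the head. The collar seats on the block, later on the leaf; fully home with the leaf shut, the tip is 39 mm above the jig's origin.
- pin_tip (a point): The pin's tip.
- pin_grip (a point): On the pin's axis, in the middle of the red head, 65 mm above the tip.
- pinblock: Dark wooden block 150 (x) x 50 (y) x 50 mm tall, fixed, with three 12 mm holes 46 mm deep in its top, at x = -45, 0, +45 mm. They hold the pin, the punch and the scriber, in any order. Origin: centre of the underside.
- punch: Dark steel centre punch standing in the block, 13 mm diameter at the top, its top 34 mm above the block. Bystander.
- scriber: Scriber with a 12 mm blue handle standing in the block, its top 36 mm above the block. Bystander.
- tub: Yellow tub with a white lid, 96 mm diameter, 115 mm tall, near the robot on its left. Bystander.
- square: Try square lying flat on the far side, red stock 110 x 26 x 14 mm, steel blade 170 mm. Bystander.
- marker: Grey and black marker pen, 137 mm long, lying on the far side. Bystander.
- angle: Steel L-shaped angle blank, 60 x 30 mm base, 40 mm tall, lying on the far right. Bystander (not the clevis).
- gclamp: Dark green G-clamp lying flat near the robot on its right, 170 x 100 x 24 mm. Bystander.
There are look-alikes about, which are no part of the job. Leave any black or purple look-alike of the clevis alone.

How it is judged:
By the outcome, as a careful person would: the job done as asked, in the order asked, and still so for the second after the job is handed in, while the arm keeps its last pose, push and grip.
It also fails if it takes over 72 s, if anything falls off the work surface, if the arm or the gripper's body presses on something with over 40 N, if the wrist force passes 120 N, or if a joint passes its speed limit or range.

ROBOT

A 7-joint arm with a two-finger parallel gripper is mounted at the origin on the work surface. World frame = base frame: x ahead of the robot, y to its left, z up, the work surface at z = 0. Lengths are in m, angles in rad, forces in N, time in s.
With the tool pointing down it reaches from about 0.425 to 0.925 m from the base axis. Payload 6.8 kg.
Tool frame: the origin (TCP) lies midway between the tips of the shut fingers; the grasp point (between the pads) lies r.grip_point_offset behind it (r.grip_point_offset is the distance from the TCP to the grasp point, in m); z points along the fingers, y is the line along which they close (so a half turn about z gives the same grasp; the last joint's range is limited). The gripper opens to 85 mm and grips with 20 to 120 N. Pads are 22 mm wide; open, the fingers measure 114 mm over their backs; the gripper's body (76 mm by 85 mm) begins 54 mm behind the grasp point. The pads swing forward as they close: fully open they stand 13 mm farther back than shut.
Start: joints at [-1.371, 0.477, 0.022, 1.555, -0.011, 1.109, -0.083], TCP at [0.204, 0.643, 0.231] pointing down, gripper open.
Joint ranges: [-2.96, 2.96], [-0.34, 2.1], [-1.41, 1.46], [0.24, 2.44], [-1.37, 4.51], [0.17, 1.92], [-2.96, 2.96]. Speed limits (rad/s): [2.39, 2.39, 3.14, 3.14, 3.14, 3.14, 3.14].

INTERFACE

Orientations are given as a rotation vector (axis times angle).
In Python, from bench import r gives the robot as it stands. The module is installed in compiled form; this text tells all that it offers.
- The arm moves only by the shell command python3 -m crank 'ROWS' [FORCE]. ROWS is JSON, a list of rows, each a list of 5 numbers: the shift along the world's x, y, z in units of 200 mm (1.0 is 200 mm), then the turn about the world's z in units of 45 degrees (1.0 is 45 degrees), then the opening, from -1 (shut) to 1 (fully open). In form: [[dx, dy, dz, turn, jaw], ...]. A call has 1 to 8 rows; each row shifts and turns the commanded pose from where the row before left it; what a row does not reach is not made up. A row lasts 1/12 s, in which the tool goes at most 41.7 mm and 7.16 degrees, less where a joint would pass 70% of its speed; a pose out of reach is approached as far as the arm can. A call with a number of a shift or a turn outside -1 to 1 is refused whole. A call with a gripper value outside its range is refused whole. The fingers move at their own pace and stop on an object; FORCE is the grip in N (left out, the last holds). Time passes only in rows, so rows that do not move let the fingers close. It gives the time, the measured TCP pose, the force, the opening and the grip force at its end, in the units of the state.
- r.get_obs(): the state, without advancing time (a new reading comes with each control period).
- r.grab_frame(name): name is "scene" or "top" or "wrist"; returns the picture (480x640x3 uint8, blue, green, red); there is no depth.
- r.camera_model(name): a dict with "fx", "fy", "cx", "cy" (pixels), "R" (3x3) and "t" (3): a world point X has camera coordinates R X + t. Camera axes: x right, y down, z forward; pixel columns grow to the right and rows downward; lengths in m; the calibration is good to about 2 mm. The wrist camera is an equidistant fisheye: a pixel r from the principal point sees the ray r / f radians off the axis. A picture is of the moment at which its call begins: read the wrist's pose just before it. camera_model takes no time and is no camera call; for the wrist camera it gives the pose at the moment of the call.
- r.hand_in(): hands the job in; it is judged then, once.
The state is a dict: "clock": time; "joints": joint angles; "qvel": joint speeds; "tau": joint torques, N m; "tcp_pos": TCP position; "orientation": TCP orientation; "contact_force": force on the tool from outside, world axes, zero at the start; "moment": the same for the moment, N m; "grip_width": finger opening in m; "gripper_force": force on a finger pad.
Only numpy, scipy, OpenCV 4.12 (cv2) and the standard library are available. Lean on these libraries where they do the work, as an engineer would, in place of code of your own. Each camera call takes 0.05 s, during which the arm holds its last target. There are 200 camera calls.

## Working session

There is one attempt and no reset: what is moved stays moved. The work goes in short steps, Python scripts to look and compute and a shell command to move; the robot and the scene stay as the last step left them, time stands still between calls to the robot, and variables do not carry over. Pictures are saved under pics/ and viewed, at most 10 in all, crops included, and the job is handed in when it is done.

```bash
mkdir -p pics; cat > h.py <<'E'
import numpy as np, cv2, json
from bench import r
def cam(n):
    c=r.camera_model(n); return c,np.array(c["R"]),np.array(c["t"])
def ray(n,u,v,m=None):
    c,R,t=m or cam(n)
    x=(u-c["cx"])/c["fx"]; y=(v-c["cy"])/c["fy"]
    if n=="wrist":
        a=np.hypot(x,y); s=np.sin(a)/max(a,1e-9); d=np.array([x*s,y*s,np.cos(a)])
    else: d=np.array([x,y,1.])
    return -R.T@t, R.T@d/np.linalg.norm(d)
def atz(n,u,v,z,m=None):
    o,d=ray(n,u,v,m); return o+d*(z-o[2])/d[2]
def tri(*obs):
    A=0;b=0
    for q in obs:
        o,d=ray(*q); P=np.eye(3)-np.outer(d,d); A=A+P; b=b+P@o
    return np.linalg.solve(A,b)
def proj(n,X,m=None):
    c,R,t=m or cam(n); p=R@np.array(X)+t
    if n=="wrist":
        a=np.arctan2(np.hypot(p[0],p[1]),p[2]); k=a/max(np.hypot(p[0],p[1]),1e-9); return c["cx"]+c["fx"]*p[0]*k,c["cy"]+c["fy"]*p[1]*k
    return c["cx"]+c["fx"]*p[0]/p[2], c["cy"]+c["fy"]*p[1]/p[2]
E
python3 - <<'E'
from h import *
for n in("scene","top"):
    im=r.grab_frame(n); cv2.imwrite(f"pics/{n}0.png",im)
    c,R,t=cam(n); print(n,c["fx"],-R.T@t,R[2])
s=r.get_obs(); print({k:np.round(v,3) for k,v in s.items()}, r.grip_point_offset)
E
```

```text
scene 604.5140480312622 [1.31841507 0.74607624 0.84252598] [-0.59951957 -0.54937961 -0.58202949]
top 442.3582654986508 [0.34751703 0.00718883 1.26067657] [ 0.14555584  0.01059062 -0.98929335]
{'clock': np.float64(0.1), 'joints': array([-1.371,  0.478,  0.022,  1.556, -0.011,  1.109, -0.083]), 'qvel': array([-0.001, -0.002, -0.001, -0.004, -0.001, -0.   ,  0.001]), 'tau': array([ 4.0000e-03, -5.9776e+01,  1.6130e+00, -2.8196e+01,  1.3000e-02,
        5.0000e-03, -0.0000e+00]), 'tcp_pos': array([0.204, 0.643, 0.23 ]), 'orientation': array([-4.820e-01, -3.104e+00,  3.000e-03]), 'contact_force': array([ 0.967, -0.061, -0.547]), 'moment': array([ 0.005, -0.032,  0.04 ]), 'gripper_force': np.float64(0.0), 'grip_width': np.float64(0.085)} 0.0187
```

View pics/scene0.png

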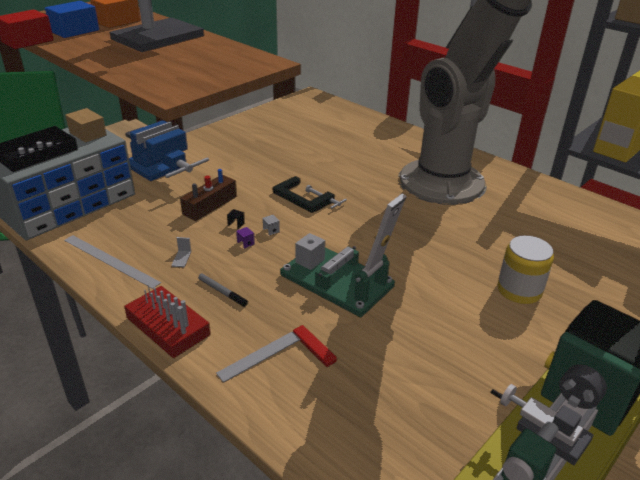

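View pics/top0.png

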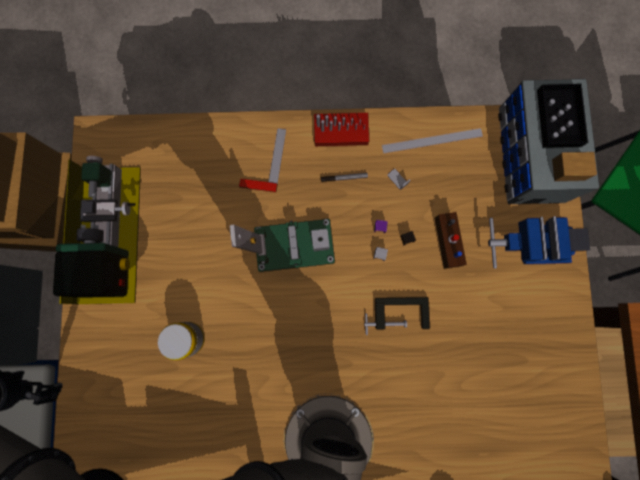

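Steel clevis candidates: grey U at scene (271,225) / top (380,253). The black (235,217) and purple (245,237) ones are look-alikes, and the L shape at (182,252) is the angle blank. The grey U fits; enlarging to confirm.

```bash
python3 - <<'E'
from h import *
a=cv2.imread("pics/scene0.png")[163:315,175:415]; b=cv2.imread("pics/top0.png")[203:277,225:475]
def g(im,x0,y0,s):
    o=cv2.resize(im,None,fx=s,fy=s,interpolation=cv2.INTER_CUBIC)
    o=cv2.convertScaleAbs(o,alpha=1.5)
    h,w=im.shape[:2]
    for x in range(x0-x0%-20 if x0%20 else x0,x0+w,20):
        cv2.line(o,(int((x-x0+.5)*s),0),(int((x-x0+.5)*s),6),(0,255,255),1); cv2.putText(o,str(x),(int((x-x0+.5)*s)-10,16),0,.35,(0,255,255),1)
    for y in range(y0-y0%-20 if y0%20 else y0,y0+h,20):
        cv2.line(o,(0,int((y-y0+.5)*s)),(6,int((y-y0+.5)*s)),(0,255,255),1); cv2.putText(o,str(y),(8,int((y-y0+.5)*s)+4),0,.35,(0,255,255),1)
    return o
cv2.imwrite("pics/c1.png",g(a,175,163,3.3)); cv2.imwrite("pics/c2.png",g(b,225,203,3.2))
E
```

```text
(no output)
```

View pics/c1.png

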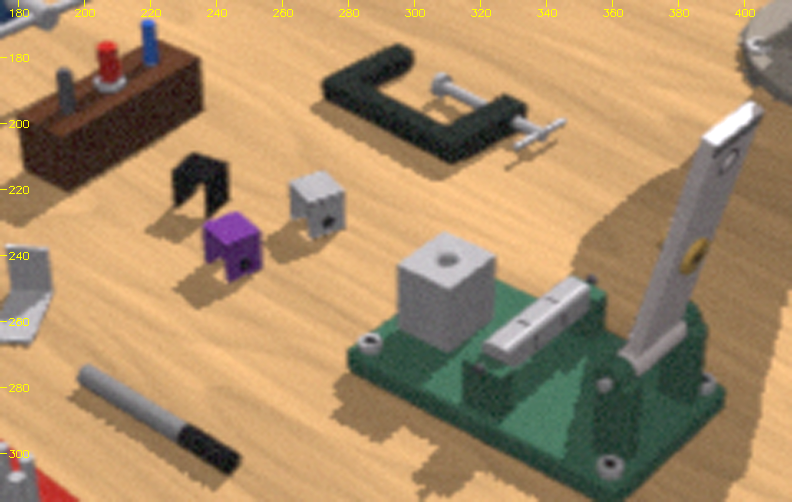

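View pics/c2.png

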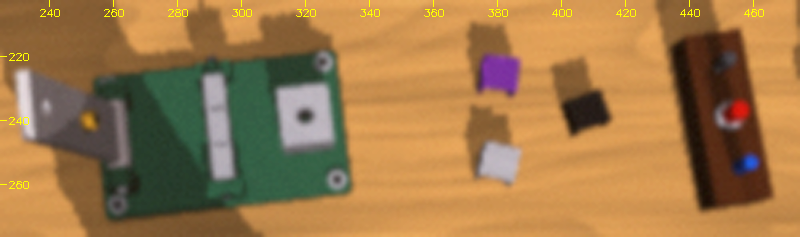

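The grey U (scene crop ≈(318,205)) has two legs, steel coloured and stands upright: it is the clevis. The pin is the red head with a collar in the middle hole of the block (scene ≈(207,176)), and the leaf is open past vertical.

```bash
python3 - <<'E'
from h import *
T=lambda x,y:("top",225+x/3.2-.5,203+y/3.2-.5)
S=lambda x,y:("scene",175+x/3.3-.5,163+y/3.3-.5)
from scipy.optimize import least_squares
obs=[(T(305,116),(-75,0,73)),(S(448,260),(-75,0,73)),
(T(276,90),(-53,25*-1,73)),(T(330,84),(-97,-25,73)),(T(334,147),(-97,25,73)),(T(283,153),(-53,25,73)),
(T(349,192),(-110,65,20)),(T(110,220),(110,65,20)),(T(95,78),(110,-65,20)),(T(335,52),(-110,-65,20)),
(T(217,108),(0,-16,66)),(T(221,143),(0,16,66))]
# sign of y: x_jig points world +y(left in top)... z up => jig y = z cross x
def f(p,sg=1):
    c,s=np.cos(p[2]),np.sin(p[2]); e=[]
    for (n,u,v),q in obs:
        q=np.array(q)/1e3; q[1]*=sg
        X=[p[0]+c*q[0]-s*q[1],p[1]+s*q[0]+c*q[1],q[2]]
        a=proj(n,X); e+= [a[0]-u,a[1]-v]
    return np.array(e)
for sg in(1,-1):
    o=least_squares(f,[.6,.1,1.6],args=(sg,),loss="soft_l1"); print(sg,o.x,np.degrees(o.x[2]),np.round(f(o.x,sg),1))
print("clevis top",[atz("top",*T(x,y)[1:],.034) for x,y in((487,140),(522,150),(510,185),(477,176),(499,163))])
print("clevis tri",tri(T(499,163),S(318,190)))
print("pin head top", tri(T(738,110),S(108,46)), "punch",tri(T(726,61),S(64,71)),"scriber",tri(T(748,162),S(149,22)))
E
```

```text
1 [0.53253001 0.08426203 1.65392719] 94.76304739321594 [ 0.2  0.2 -0.5 -0.2  0.3  0.2 -0.6  0.4  0.2 -1.2 -0.  -1.4  1.3  0.8
 -1.7  0.3 -0.8 -0.5  0.7 -0.4 -0.1  0.3 -0.3  0.8]
-1 [0.549247   0.08398995 1.43268994] 82.08708717597831 [  0.1   0.2  -0.5  -0.2   0.1  16.4  -0.7  20.1   0.1 -17.6   0.  -21.3
   1.3 -41.6  -0.2 -58.9  -1.8  30.2   0.5  47.2  -0.3   5.7  -0.1 -16.7]
clevis top [array([ 0.52079205, -0.14845598,  0.034     ]), array([ 0.51127923, -0.17857921,  0.034     ]), array([ 0.48081868, -0.16680448,  0.034     ]), array([ 0.48934099, -0.1384738 ,  0.034     ]), array([ 0.50030771, -0.15806907,  0.034     ])]
clevis tri [ 0.50022656 -0.15795008  0.03125201]
pin head top [ 0.53357936 -0.35207001  0.087028  ] punch [ 0.57718519 -0.34678717  0.08476401] scriber [ 0.48947083 -0.35703982  0.08853997]
```

```bash
python3 -m crank '[[0.12,-0.15,0.06,0,1],[0.12,-0.15,0.06,0,1],[0.12,-0.15,0.06,0,1],[0.12,-0.15,0.06,0,1],[0.12,-0.15,0.06,0,1],[0.12,-0.15,0.06,0,1],[0.12,-0.15,0.06,0,1],[0.12,-0.15,0.06,0,1]]' 40
```

```text
clock: 0.77
tcp_pos: [0.3972, 0.4013, 0.3276]
orientation: [-0.482, -3.104, 0.001]
contact_force: [0.7, 0.0, -0.2]
grip_width: 0.0853
gripper_force: 0.0
```

```bash
python3 -m crank '[[0.03,-0.2,0,0,1],[0.03,-0.2,0,0,1],[0.03,-0.2,0,0,1],[0.03,-0.2,0,0,1],[0.03,-0.2,0,0,1],[0.03,-0.2,0,0,1],[0.03,-0.2,0,0,1],[0.03,-0.2,0,0,1]]'
```

```text
clock: 1.43
tcp_pos: [0.4441, 0.0812, 0.3272]
orientation: [-0.481, -3.104, -0.0]
contact_force: [1.4, 0.6, -0.2]
grip_width: 0.0852
gripper_force: 0.0
```

```bash
python3 -m crank '[[0.04,-0.171,-0.09,0,1],[0.04,-0.171,-0.09,0,1],[0.04,-0.171,-0.09,0,1],[0.04,-0.171,-0.09,0,1],[0.04,-0.171,-0.09,0,1],[0.04,-0.171,-0.09,0,1],[0.04,-0.171,-0.09,0,1],[0,0,0,0,1]]' && python3 - <<'E'
from h import *
m=cam("wrist"); im=r.grab_frame("wrist"); cv2.imwrite("pics/w1.png",im)
print(m[0]["fx"],m[0]["cx"],m[0]["cy"],proj("wrist",[.5,-.158,.034],m),proj("wrist",[.5325,.084,.066],m))
E
```

```text
clock: 2.1
tcp_pos: [0.4985, -0.1631, 0.1983]
orientation: [-0.494, -3.099, 0.007]
contact_force: [-0.4, 0.2, 0.7]
grip_width: 0.0857
gripper_force: 0.0
371.64829954431775 318.0839946210475 239.83879572064365 (np.float64(324.5144566068611), np.float64(216.26510169645695)) (np.float64(588.7552465378774), np.float64(182.4054857907209))
```

View pics/w1.png

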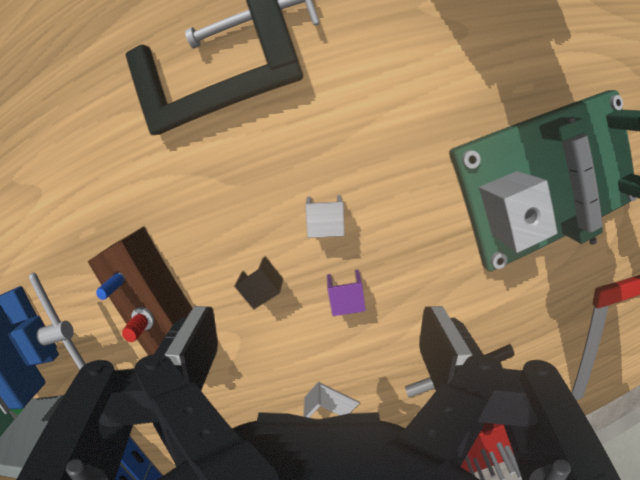

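Wrist view: the steel clevis top face is around (306–344, 203–237), with its legs left and right along the closing line. The jig is at the right, boss hole ≈(532,214). Let me enlarge for accuracy.

```bash
python3 - <<'E'
from h import *
im=cv2.imread("pics/w1.png")
a=cv2.resize(im[190:250,290:360],None,fx=5,fy=5,interpolation=cv2.INTER_CUBIC)
b=cv2.resize(im[85:275,445:640],None,fx=2.3,fy=2.3,interpolation=cv2.INTER_CUBIC)
o=np.zeros((440,800,3),np.uint8); o[:300,:350]=a; o[:437,351:351+448]=b[:437,:448]
cv2.imwrite("pics/w1c.png",o)
E
```

```text
(no output)
```

View pics/w1c.png

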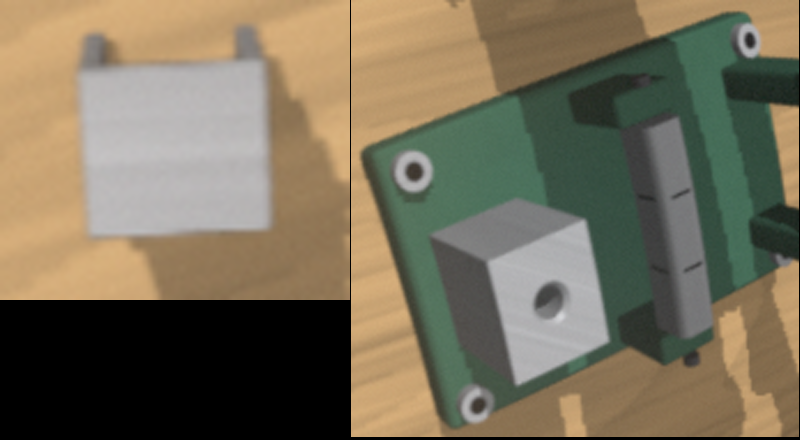

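```bash
python3 - <<'E'
from h import *
from scipy.optimize import least_squares
C=[atz("wrist",290+x/5-.4,190+y/5-.4,.034) for x,y in((80,70),(265,62),(270,228),(90,236))]
C=np.array(C); print("clevis",C.mean(0),[np.linalg.norm(C[i]-C[(i+1)%4]) for i in range(4)])
d=C[0]-C[1]; e=C[3]-C[2]; print("x-dir deg",np.degrees(np.arctan2(d[1],d[0])),np.degrees(np.arctan2(e[1],e[0])), [np.degrees(np.arctan2(*(C[a]-C[b])[1::-1])) for a,b in((0,3),(1,2))])
W=lambda x,y:("wrist",445+(x-351)/2.3-.3,85+y/2.3-.3)
obs=[(W(551,300),(-75,0,73)),(W(490,261),(-97,25,73)),(W(585,220),(-53,25,73)),(W(608,340),(-53,-25,73)),(W(517,384),(-97,-25,73)),(W(681,194),(0,16,66)),(W(693,266),(0,-16,66))]
T=lambda x,y:("top",225+x/3.2-.5,203+y/3.2-.5)
def f(p):
    c,s=np.cos(p[2]),np.sin(p[2]); e=[]
    for (n,u,v),q in obs:
        q=np.array(q)/1e3
        X=[p[0]+c*q[0]-s*q[1],p[1]+s*q[0]+c*q[1],q[2]]
        a=proj(n,X); e+= [a[0]-u,a[1]-v]
    return np.array(e)
o=least_squares(f,[.53,.08,1.65],loss="soft_l1"); print(o.x,np.degrees(o.x[2]),np.round(f(o.x),1))
print("base corners",[np.round(proj("wrist",[0.5325,.084,.0]),0)])
s=r.get_obs(); print(s["tcp_pos"])
from scipy.spatial.transform import Rotation as Ro
Rm=Ro.from_rotvec(s["orientation"]).as_matrix(); print(Rm, np.degrees(np.arctan2(Rm[1,1],Rm[0,1])))
print("pin",[tri(("wrist",u,v),("top",225+738/3.2-.5,203+110/3.2-.5)) for u,v in((129,332),)])
E
```

```text
clevis [ 0.50350765 -0.15526456  0.034     ] [np.float64(0.031491356490154596), np.float64(0.029583459074282073), np.float64(0.03142196497736169), np.float64(0.029628895724135084)]
x-dir deg -105.35717430942172 -105.27468369774641 [np.float64(164.87294496804196), np.float64(164.73884070846455)]
[0.53603875 0.09041221 1.66012781] 95.118317069535 [ 0.8  0.9 -0.4 -0.2  0.3 -0.6  0.3  0.1  0.1 -0.1 -0.6 -0.3 -0.5  0.6]
base corners [array([547., 172.])]
[ 0.49880172 -0.16003288  0.19932628]
[[-0.95090956  0.3094408  -0.0041722 ]
 [ 0.30945086  0.95091329 -0.00201709]
 [ 0.00334323 -0.00320916 -0.99998926]] 71.97437036856799
pin [array([ 0.53527709, -0.35399182,  0.08086241])]
```

```bash
python3 -m crank '[[0.023,0.024,-0.16,0.055,1],[0,0,-0.2,0,1],[0,0,-0.2,0,1],[0,0,-0.16,0,1],[0,0,-0.12,0,1],[0,0,-0.08,0,1],[0,0,-0.04,0,1],[0,0,0,0,1]]'
```

```text
clock: 2.82
tcp_pos: [0.5042, -0.1501, 0.0081]
orientation: [-0.412, -3.112, -0.001]
contact_force: [1.1, 0.0, 0.3]
grip_width: 0.0856
gripper_force: 0.0
```

```bash
python3 -m crank '[[-0.004,-0.024,-0.01,0,1],[0,0,0,0,0],[0,0,0,0,-1],[0,0,0,0,-1],[0,0,0,0,-1],[0,0,0,0,-1],[0,0,0,0,-1]]' 40; python3 -m crank '[[0,0,0,0,-1],[0,0,0,0,-1],[0,0,0.1,0,-1],[0,0,0.2,0,-1],[0,0,0.2,0,-1],[0,0,0.2,0,-1],[0,0,0,0,-1]]'
```

```text
clock: 3.4
tcp_pos: [0.5048, -0.1563, 0.0081]
orientation: [0.414, 3.113, 0.0]
contact_force: [-1.2, 1.0, 5.2]
grip_width: 0.0306
gripper_force: 39.3
clock: 3.98
tcp_pos: [0.5084, -0.1577, 0.1543]
orientation: [0.414, 3.103, 0.001]
contact_force: [1.5, -0.9, -0.1]
grip_width: 0.0316
gripper_force: 40.4
```

```bash
python3 -m crank '[[0.02,0.1,0.05,0.064,-1],[0.02,0.19,0.02,0.064,-1],[0.02,0.19,0,0.064,-1],[0.02,0.19,0,0.064,-1],[0.02,0.19,0,0.064,-1],[0.02,0.19,0,0.064,-1],[0.02,0.13,0,0.065,-1],[0.01,0.05,0,0,-1]]'; python3 -m crank '[[0,0,0,0,-1],[0,0,0,0,-1],[0,0,0,0,-1]]';  python3 - <<'E'
from h import *
m=cam("wrist"); im=r.grab_frame("wrist"); cv2.imwrite("pics/w2.png",im); s=r.get_obs()
np.save("w2.npy",np.r_[s["tcp_pos"],s["orientation"]]); print(s["tcp_pos"],s["orientation"],proj("wrist",[.536,.0904,.066],m))
sc=r.grab_frame("scene"); cv2.imwrite("pics/s2.png",sc)
E
```

```text
clock: 4.65
tcp_pos: [0.5342, 0.0957, 0.1613]
orientation: [-0.152, 3.138, 0.004]
contact_force: [-0.2, 0.6, -0.8]
grip_width: 0.0314
gripper_force: 40.3
clock: 4.9
tcp_pos: [0.534, 0.0876, 0.1612]
orientation: [0.133, -3.138, 0.002]
contact_force: [0.4, -1.1, -2.5]
grip_width: 0.0311
gripper_force: 40.3
[0.53404318 0.08745747 0.16129407] [ 1.32440480e-01 -3.13843040e+00  1.36516814e-03] (np.float64(321.6909800442362), np.float64(244.16867046155775))
```

View pics/w2.png

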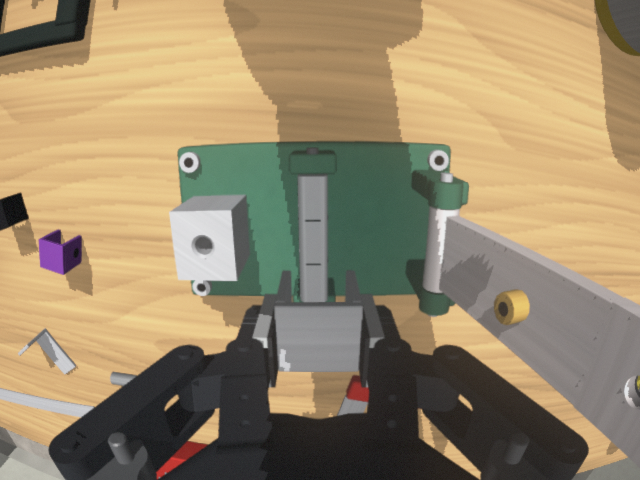

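Wrist view: bar marks at (313,220.5) and (313,264.5), boss hole (203,244). The clevis is held upright at (276–362, 304–370), and the leaf is open to the right.

```bash
python3 - <<'E'
from h import *
im=cv2.imread("pics/w2.png"); g=cv2.cvtColor(im,6)
# bar edges at several rows
for v in(195,210,240,255): print(v,g[v,292:336].tolist())
print("col",g[208:276,313].tolist())
A=atz("wrist",313,220.5,.066);B=atz("wrist",313,264.5,.066);H=atz("wrist",203,244,.073)
print(A,B,np.linalg.norm(A-B),(A+B)/2,np.degrees(np.arctan2(*(A-B)[1::-1])));d=H-(A+B)/2;print(H,np.linalg.norm(d[:2]),np.degrees(np.arctan2(-d[1],-d[0])))
for q in((276,304),(362,304),(361,370),(274,370)): print(atz("wrist",*q,.1875))
E
```

```text
195 [84, 89, 84, 86, 87, 81, 105, 117, 127, 136, 147, 153, 151, 147, 145, 144, 145, 144, 145, 145, 145, 144, 145, 145, 144, 144, 145, 144, 147, 148, 150, 147, 139, 126, 112, 96, 87, 84, 84, 86, 82, 83, 85, 82]
210 [87, 86, 86, 88, 87, 86, 98, 114, 125, 134, 142, 152, 152, 148, 145, 145, 146, 143, 144, 146, 147, 146, 145, 144, 144, 143, 143, 146, 147, 149, 148, 149, 139, 126, 113, 96, 87, 85, 86, 85, 84, 85, 83, 83]
240 [101, 87, 86, 86, 85, 85, 89, 109, 120, 128, 137, 148, 151, 151, 145, 145, 144, 145, 146, 147, 144, 143, 143, 145, 145, 145, 144, 145, 145, 148, 147, 147, 142, 126, 112, 95, 85, 85, 85, 85, 85, 86, 86, 86]
255 [119, 104, 91, 88, 86, 87, 88, 98, 115, 125, 132, 145, 152, 153, 145, 146, 147, 144, 144, 145, 146, 144, 145, 143, 145, 144, 144, 146, 146, 148, 147, 148, 140, 127, 113, 96, 85, 86, 87, 85, 86, 86, 84, 83]
col [147, 145, 146, 146, 146, 145, 145, 145, 147, 146, 141, 120, 79, 99, 138, 145, 145, 146, 144, 145, 145, 143, 144, 143, 145, 145, 145, 144, 144, 145, 144, 146, 143, 144, 146, 145, 145, 143, 146, 145, 144, 145, 145, 145, 145, 146, 144, 144, 145, 145, 144, 143, 147, 144, 140, 109, 81, 119, 141, 144, 144, 147, 144, 145, 144, 144, 144, 145]
[0.52009568 0.08321615 0.066     ] [0.55149185 0.08576161 0.066     ] 0.03149918634270914 [0.53579377 0.08448888 0.066     ] -175.36483917373414
[0.54064649 0.00973747 0.073     ] 0.07490875471292055 93.71432619897342
[0.51911142 0.07136629 0.1875    ]
[0.51651142 0.10201525 0.1875    ]
[0.54632818 0.10583749 0.1875    ]
[0.54926126 0.07153374 0.1875    ]
```

```bash
python3 -m crank '[[0.0125,-0.015,0,0,-1],[0,0,-0.1,0,-1],[0,0,-0.15,0,-1],[0,0,-0.1,0,-1],[0,0,-0.02,0,-1],[0,0,0,0,-1],[0,0,0,0,-1]]'; python3 - <<'E'
from h import *
im=r.grab_frame("wrist"); cv2.imwrite("pics/w3.png",im[150:480,150:520]); s=r.get_obs(); print(s["tcp_pos"])
E
```

```text
clock: 5.58
tcp_pos: [0.5375, 0.0862, 0.0881]
orientation: [-0.136, 3.138, -0.0]
contact_force: [0.1, -0.7, -0.5]
grip_width: 0.0314
gripper_force: 40.3
[0.53790027 0.08652947 0.08854711]
```

View pics/w3.png

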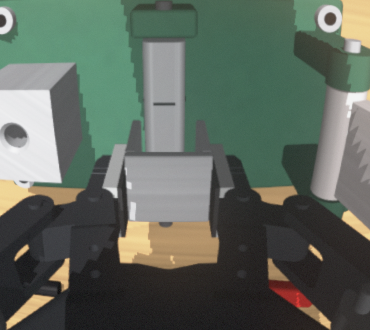

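```bash
python3 - <<'E'
from h import *
im=cv2.imread("pics/w3.png"); g=cv2.cvtColor(im,6)
for v in(60,80,120,135): print(v,g[v,136:194].tolist())
print("mark",g[98:110,164].tolist())
for v in (170,190,210): print("clevis",v,g[v,104:124].tolist(),g[v,204:230].tolist())
print("clevis col",g[146:160,150].tolist(),g[212:236,150].tolist())
A=atz("wrist",314,254,.066); print("mark",A)
for v in(210,230,270,285): print(atz("wrist",315,v,.066))
for q in((275.5,304.5),(362.5,304.5),(363,370),(275,370)): print(atz("wrist",*q,.0885+.0265))
E
```

```text
60 [95, 95, 94, 94, 94, 95, 99, 114, 127, 135, 142, 147, 154, 164, 172, 172, 168, 164, 161, 159, 160, 159, 161, 160, 160, 162, 160, 159, 160, 159, 159, 158, 161, 159, 159, 159, 158, 160, 161, 165, 164, 165, 167, 163, 154, 147, 134, 125, 111, 96, 93, 94, 94, 93, 94, 94, 92, 92]
80 [101, 96, 94, 95, 96, 95, 96, 108, 122, 132, 139, 144, 153, 161, 168, 172, 169, 165, 163, 161, 162, 160, 160, 159, 161, 160, 161, 160, 160, 161, 160, 160, 160, 160, 160, 158, 161, 159, 162, 163, 163, 163, 166, 162, 154, 146, 134, 123, 108, 95, 93, 93, 96, 94, 94, 95, 96, 94]
120 [102, 101, 101, 109, 119, 128, 127, 117, 107, 120, 130, 138, 146, 154, 161, 168, 170, 167, 163, 161, 161, 160, 159, 159, 160, 161, 161, 158, 159, 158, 162, 159, 159, 160, 160, 159, 159, 159, 160, 164, 163, 163, 164, 160, 152, 142, 131, 118, 106, 96, 94, 95, 95, 96, 97, 98, 94, 97]
135 [89, 91, 91, 92, 93, 113, 126, 129, 127, 122, 128, 136, 144, 151, 158, 167, 167, 167, 163, 161, 161, 161, 160, 160, 161, 160, 160, 161, 160, 162, 161, 159, 159, 157, 157, 159, 159, 160, 161, 164, 162, 161, 161, 159, 149, 141, 131, 114, 103, 96, 96, 94, 
[... 548 characters left out ...]
57, 57, 58, 57, 57, 57, 57, 57, 51, 44, 43, 45, 52, 56, 63, 66, 68, 54] [155, 153, 156, 153, 134, 90, 59, 48, 47, 55, 62, 63, 62, 61, 54, 48, 49, 47, 48, 46, 44, 46, 46, 48, 47, 45]
clevis col [154, 154, 155, 155, 153, 144, 97, 88, 89, 97, 125, 143, 153, 157] [157, 159, 160, 159, 160, 159, 159, 159, 155, 148, 159, 153, 146, 140, 145, 147, 147, 148, 148, 148, 150, 149, 149, 151]
mark [0.52069436 0.08323577 0.066     ]
[0.49921472 0.08187372 0.066     ]
[0.50876793 0.08269379 0.066     ]
[0.5288921  0.08441262 0.066     ]
[0.53689261 0.08509292 0.066     ]
[0.52292484 0.07006396 0.115     ]
[0.52023006 0.10100254 0.115     ]
[0.54978144 0.10550141 0.115     ]
[0.55277094 0.07087523 0.115     ]
```

```bash
python3 -m crank '[[0,-0.011,0,0,-1],[0,0,-0.05,0,-1],[0,0,-0.05,0,-1],[0,0,-0.04,0,-1],[0,0,-0.04,0,-1],[0,0,0,0,-1]]'; python3 -m crank '[[0,0,-0.02,0,-1],[0,0,-0.015,0,-1],[0,0,0,0,-1],[0,0,0,0,-1]]'
```

```text
clock: 6.13
tcp_pos: [0.5354, 0.0845, 0.0492]
orientation: [0.138, -3.135, 0.001]
contact_force: [-0.2, 0.2, -1.3]
grip_width: 0.0312
gripper_force: 40.3
clock: 6.47
tcp_pos: [0.537, 0.0847, 0.0444]
orientation: [-0.138, 3.138, 0.0]
contact_force: [-0.5, -0.9, -1.2]
grip_width: 0.0315
gripper_force: 40.4
```

```bash
python3 -m crank '[[0,0,-0.007,0,-1],[0,0,0,0,-1],[0,0,0,0,-1]]'; python3 -m crank '[[0,0,-0.007,0,-1],[0,0,0,0,-1],[0,0,0,0,-1]]'
```

```text
clock: 6.72
tcp_pos: [0.5371, 0.0848, 0.0441]
orientation: [-0.138, 3.138, 0.001]
contact_force: [-3.5, 0.3, 11.9]
grip_width: 0.0313
gripper_force: 41.9
clock: 6.97
tcp_pos: [0.5371, 0.0848, 0.044]
orientation: [-0.137, 3.138, 0.003]
contact_force: [-9.3, -0.6, 27.9]
grip_width: 0.0313
gripper_force: 43.9
```

```bash
python3 -m crank '[[0,0,0.007,0,-1],[0,0,0,0,-0.1],[0,0,0,0,0],[0,0,0,0,0],[0,0,0,0,0]]'; python3 -m crank '[[0,0,0.1,0,0],[0,0,0.2,0,0],[0,0,0.2,0,0],[0,0,0.1,0,0],[0,0,0,0,-1],[0,0,0,0,-1],[0,0,0,0,-1]]'; python3 - <<'E'
from h import *
m=cam("wrist"); im=r.grab_frame("wrist"); cv2.imwrite("pics/w4.png",im); s=r.get_obs(); print(s["tcp_pos"],s["orientation"])
sc=r.grab_frame("scene"); tp=r.grab_frame("top")
o=np.zeros((590,800,3),np.uint8)
o[:330,:440]=im[:330,:440][:, :440]; o[:330,440:800]=cv2.resize(sc[185:317,280:424],(360,330),interpolation=2)
o[330:580,:440]=cv2.resize(tp[200:285,225:375],(440,250),interpolation=2); o[330:580,440:800]=im[80:330,280:640]
cv2.imwrite("pics/m4.png",o)
E
```

```text
clock: 7.38
tcp_pos: [0.5367, 0.0847, 0.0426]
orientation: [0.138, -3.138, 0.0]
contact_force: [0.3, 0.1, -0.1]
grip_width: 0.0422
gripper_force: 0.0
clock: 7.97
tcp_pos: [0.536, 0.0848, 0.1619]
orientation: [0.139, -3.137, 0.0]
contact_force: [-0.9, -1.2, -0.0]
grip_width: 0.0072
gripper_force: 0.0
[0.53573194 0.08465293 0.16145198] [ 1.38607799e-01 -3.13599831e+00  1.02982891e-03]
```

View pics/m4.png

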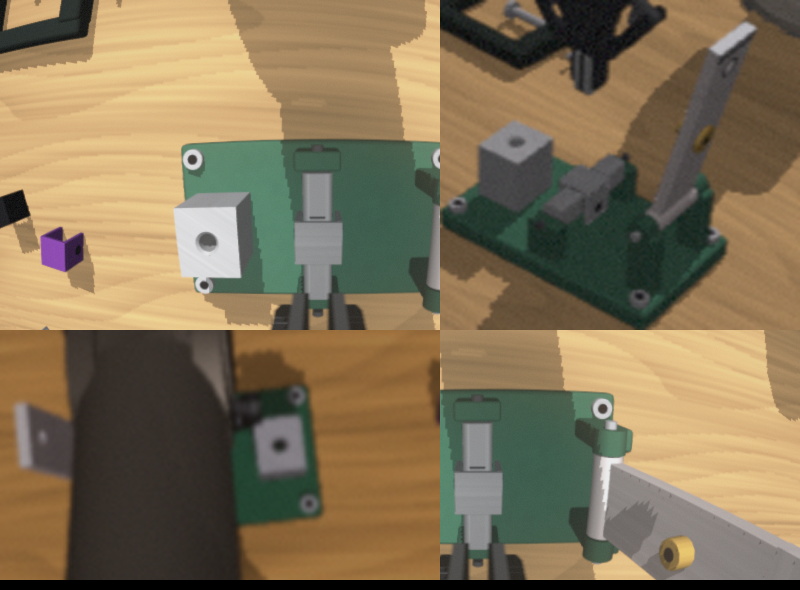

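The scene shows the clevis seated over the bar with the mark just outside its edge, released. Next comes the leaf; I'll work out its angle and how the camera sits on the hand.

```bash
python3 - <<'E'
from h import *
from scipy.spatial.transform import Rotation as Ro
from scipy.optimize import least_squares
T=lambda x,y:("top",225+x/3.2-.5,203+y/3.2-.5)
S=lambda x,y:("scene",175+x/3.3-.5,163+y/3.3-.5)
yaw=np.radians(94.8); o=np.array([.5362,.0845,0]); R=Ro.from_euler("z",yaw).as_matrix()
J=lambda X: R.T@(np.array(X)-o)*1e3
print("end",J(tri(T(25,104),S(732,128)))," hole",J(tri(T(46,107),S(729,158))),"bush",J(tri(T(90,121),S(694,255))))
obs=[(S(729,158),160,5),(S(732,128),185,0),(T(46,107),160,5),(T(25,104),185,0)]
def f(p):
    e=[]
    for q,l,h in obs:
        X=o+R@np.array([85-l*np.cos(p[0])+h*np.sin(p[0]),0,79+l*np.sin(p[0])+h*np.cos(p[0])])/1e3
        a=proj(q[0],X); e+=[a[0]-q[1],a[1]-q[2]]
    return np.array(e)
s=least_squares(f,[1.9]); print(s.x,np.round(f(s.x),1))
st=r.get_obs(); Rt=Ro.from_rotvec(st["orientation"]).as_matrix()
c,Rc,t=cam("wrist"); print("cam in tool",Rt.T@(-Rc.T@t-st["tcp_pos"])); print(st["joints"],J(st["tcp_pos"]))
E
```

```text
end [127.68366127   2.57346038 256.89866203]  hole [121.10847136   4.52840895 233.61572691] bush [102.05974038   5.99486606 156.84849711]
[1.79672397] [-2.1  1.7 -1.4 -0.8 -4.  -0.4  0.1 -1.2]
cam in tool [ 7.88422678e-02 -6.67408371e-05 -1.43557539e-01]
[-0.60655847  0.3614436   0.41657423  1.96250568 -0.18963857  0.85816578
  1.57001926] [1.60760918e-02 4.13587206e-01 1.61374350e+02]
```

```bash
python3 -m crank '[[0,0,0.18,-0.143,-1],[0,0,0.18,-0.143,-1],[0,0,0.18,-0.143,-1],[0,0,0.18,-0.143,-1],[-0.014,0.165,0,-0.143,-1],[-0.014,0.165,0,-0.143,-1],[-0.014,0.165,0,-0.143,-1],[-0.014,0.165,0,-0.143,-1]]'; python3 -m crank '[[-0.014,0.165,0,-0.143,-1],[0,0,0,-0.143,-1],[0,0,0,-0.143,-1],[0,0,0,-0.143,-1],[0,0,0,-0.143,-1],[0,0,0,-0.143,-1],[0,0,0,0,-1]]'
```

```text
clock: 8.78
tcp_pos: [0.525, 0.2179, 0.3061]
orientation: [-1.247, -2.883, 0.002]
contact_force: [-0.2, 0.9, 0.9]
grip_width: 0.0001
gripper_force: 0.0
clock: 9.37
tcp_pos: [0.5224, 0.2496, 0.3056]
orientation: [2.128, 2.311, -0.004]
contact_force: [-0.4, 0.1, 0.1]
grip_width: 0.0001
gripper_force: 0.0
```

```bash
python3 -m crank '[[0,0,-0.15,0,-1],[0,0,-0.18,0,-1],[0,0,-0.1,0,-1],[0,0,0,0,-1],[0.007,-0.08,0,0,-1],[0.007,-0.08,0,0,-1],[0.007,-0.08,0,0,-1],[0.006,-0.08,0,0,-1]]'; python3 - <<'E'
from h import *
cv2.imwrite("pics/s5.png",r.grab_frame("scene")); print(r.get_obs()["tcp_pos"],r.get_obs()["contact_force"])
E
```

```text
clock: 10.03
tcp_pos: [0.5302, 0.1849, 0.2249]
orientation: [-2.123, -2.316, -0.009]
contact_force: [-3.0, 1.3, 15.4]
grip_width: -0.0
gripper_force: 2.8
[0.5307312  0.18010141 0.2247575 ] [ 0.50358308 -2.09668524  0.20390492]
```

```bash
python3 -m crank '[[0,0,0,0,-1],[0,0,0,0,-1]]'; python3 - <<'E'
from h import *
from scipy.spatial.transform import Rotation as Ro
im=r.grab_frame("wrist"); cv2.imwrite("pics/w6.png",im); cv2.imwrite("pics/s6.png",r.grab_frame("scene"))
# measure leaf angle from scene: diff against pre-leaf frame
o=np.array([.5362,.0845,0]); R=Ro.from_euler("z",np.radians(94.8)).as_matrix()
for th in(1.8,1.6,1.4,1.2,1.0,.6): print(th,np.round(proj("scene",o+R@np.array([85-185*np.cos(th),0,79+185*np.sin(th)])/1e3),0))
E
```

```text
clock: 10.25
tcp_pos: [0.5292, 0.1841, 0.2225]
orientation: [2.125, 2.313, 0.004]
contact_force: [0.3, -0.1, -0.2]
grip_width: 0.0
gripper_force: 0.0
1.8 [395. 201.]
1.6 [379. 192.]
1.4 [362. 186.]
1.2 [347. 185.]
1.0 [333. 187.]
0.6 [312. 200.]
```

```bash
python3 -m crank '[[0.008,-0.092,-0.006,0,-1],[0.008,-0.092,-0.014,0,-1],[0.008,-0.097,-0.03,0,-1],[0.008,-0.097,-0.05,0,-1],[0.007,-0.081,-0.06,0,-1],[0.007,-0.081,-0.07,0,-1],[0,0,0,0,-1]]'; python3 - <<'E'
from h import *
print(r.get_obs()["contact_force"]); cv2.imwrite("pics/s7.png",r.grab_frame("scene")[120:330,260:460]); 
E
```

```text
clock: 10.93
tcp_pos: [0.5361, 0.0742, 0.1731]
orientation: [-2.127, -2.311, 0.006]
contact_force: [-0.9, -0.4, 0.3]
grip_width: -0.0001
gripper_force: 0.0
[-0.85320089 -0.38098701  0.31420248]
```

```bash
python3 -m crank '[[0.005,-0.058,-0.08,0,-1],[0.005,-0.058,-0.095,0,-1],[0.002,-0.022,-0.066,0,-1],[0.002,-0.022,-0.066,0,-1],[0,0,0,0,-1],[0,0,0,0,-1]]'; python3 - <<'E'
from h import *
from scipy.spatial.transform import Rotation as Ro
s=r.get_obs(); o=np.array([.5362,.0845,0]); R=Ro.from_euler("z",np.radians(94.8)).as_matrix()
print(R.T@(s["tcp_pos"]-o),s["contact_force"])
im=r.grab_frame("scene"); cv2.imwrite("pics/s8.png",cv2.resize(im[150:330,240:440],None,fx=3,fy=3,interpolation=2))
E
```

```text
clock: 11.48
tcp_pos: [0.5403, 0.0469, 0.1137]
orientation: [-2.121, -2.316, 0.001]
contact_force: [0.5, 0.3, 0.2]
grip_width: -0.0004
gripper_force: 0.0
[-0.037836   -0.00092958  0.11370203] [0.46403498 0.32973938 0.15034876]
```

```bash
python3 -m crank '[[0.002,-0.03,-0.05,0,-1],[0,0,-0.05,0,-1],[0,0,0,0,-1],[0,0,0,0,-1]]'; python3 -m crank '[[0,0,-0.015,0,-1],[0,0,-0.015,0,-1],[0,0,0,0,-1],[0,0,0,0,-1]]'
```

```text
clock: 11.87
tcp_pos: [0.5409, 0.0397, 0.0934]
orientation: [2.123, 2.315, 0.0]
contact_force: [0.7, 0.0, 2.7]
grip_width: 0.0001
gripper_force: 1.3
clock: 12.2
tcp_pos: [0.541, 0.0392, 0.088]
orientation: [2.123, 2.314, 0.001]
contact_force: [-0.4, -0.7, 4.8]
grip_width: -0.0001
gripper_force: 2.5
```

```bash
python3 -m crank '[[0,0,0.15,0,-1],[0,0,0.2,0,-1],[0,0,0.2,0.146,-1],[0,-0.1,0,0.146,-1],[0,-0.19,0,0.146,-1],[0,-0.19,0,0.146,-1],[0,-0.19,0,0.146,-1],[0,-0.19,0,0.146,-1]]'; python3 -m crank '[[0,-0.19,0,0.146,0],[0,-0.19,0,0.146,0],[0,-0.19,0,0.146,0],[0,-0.19,0,0.146,0],[-0.02,-0.19,0,0.146,0],[0,-0.1,0,0.146,0],[0,-0.03,0,0.146,0],[0,0,0,0.142,0]]'; python3 -m crank '[[0,0,0,0,0],[0,0,0,0,0],[0,0,0,0,0]]'; python3 - <<'E'
from h import *
m=cam("wrist"); im=r.grab_frame("wrist"); cv2.imwrite("pics/w9.png",im); s=r.get_obs(); print(s["tcp_pos"],proj("wrist",[.537,-.351,.085],m))
hsv=cv2.cvtColor(im,cv2.COLOR_BGR2HSV); k=((hsv[...,0]<8)|(hsv[...,0]>172))&(hsv[...,1]>140)&(hsv[...,2]>60)
n,l,st,ce=cv2.connectedComponentsWithStats(k.astype(np.uint8))
for i in range(1,n):
    if st[i,4]>60: print(st[i],ce[i],atz("wrist",*ce[i],.07,m))
E
```

```text
clock: 12.87
tcp_pos: [0.54, -0.1335, 0.1975]
orientation: [-1.208, -2.899, -0.001]
contact_force: [1.2, -0.5, -1.0]
grip_width: 0.0001
gripper_force: 0.0
clock: 13.53
tcp_pos: [0.5349, -0.3514, 0.1971]
orientation: [0.187, -3.135, 0.001]
contact_force: [0.4, 0.8, -0.6]
grip_width: 0.0427
gripper_force: 0.0
clock: 13.78
tcp_pos: [0.5366, -0.3475, 0.1973]
orientation: [0.181, -3.136, -0.001]
contact_force: [-0.3, -0.1, 0.7]
grip_width: 0.0427
gripper_force: 0.0
[ 0.53674968 -0.34746197  0.19737154] (np.float64(312.76463777161723), np.float64(233.55575129829813))
[296 213  22  29 506] [306.81818182 227.41106719] [ 0.53727891 -0.35568935  0.07      ]
[617 355  23  18 336] [629.20535714 363.74404762] [0.66510138 0.06614907 0.07      ]
[438 436  45  44 899] [460.53281424 455.20244716] [ 0.79456723 -0.14621237  0.07      ]
```

```bash
python3 - <<'E'
from h import *
from scipy.optimize import least_squares
from scipy.spatial.transform import Rotation as Ro
m=cam("wrist"); a=np.linspace(0,2*np.pi,60)
def bb(p):
    q=np.array([proj("wrist",[p[0]+.008*np.cos(t),p[1]+.008*np.sin(t),z],m) for t in a for z in(.055,.085)])
    return np.r_[q.min(0),q.max(0)]
s=least_squares(lambda p:bb(p)-[295.5,212.5,317.5,241.5],[.537,-.352]); print(s.x,s.fun)
im=cv2.imread("pics/w9.png"); c=cv2.resize(im[180:300,240:380],None,fx=5,fy=5,interpolation=2)
cv2.imwrite("pics/w9c.png",c)
o=r.get_obs(); print(o["tcp_pos"],o["joints"])
R=Ro.from_rotvec(o["orientation"]).as_matrix(); print(np.degrees(np.arctan2(R[1,1],R[0,1])))
E
```

```text
[ 0.53652091 -0.35559323] [-0.10350279 -1.13308041  0.10158461  1.06656471]
[ 0.53674968 -0.34746197  0.19737154] [ 0.20547603  0.46892267  0.37284517  1.69910509 -0.19582143  1.01092627
  2.33340294]
96.66743400970064
```

View pics/w9c.png

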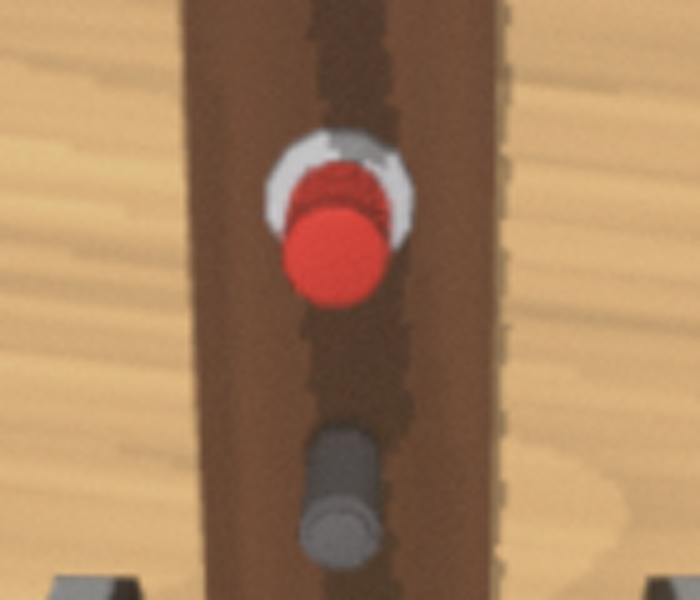

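Confirmed: red head with its steel collar, disc centre (307,231), and the punch below it at (308,285). Descending to grip.

```bash
python3 -m crank '[[0,-0.04,-0.1,0,0],[0,0,-0.17,0,0],[0,0,-0.17,0,0],[0,0,-0.13,0,0],[0,0,-0.09,0,0],[0,0,-0.03,0,0],[0,0,0,0,0],[0,0,0,0,0]]'; python3 -m crank '[[0,0,0,0,-1],[0,0,0,0,-1],[0,0,0,0,-1],[0,0,0,0,-1],[0,0,0,0,-1]]' 70
```

```text
clock: 14.5
tcp_pos: [0.5372, -0.3564, 0.0603]
orientation: [-0.185, 3.136, -0.001]
contact_force: [-0.4, 0.4, -0.3]
grip_width: 0.0426
gripper_force: 0.0
clock: 14.92
tcp_pos: [0.5376, -0.3569, 0.0613]
orientation: [-0.185, 3.134, -0.002]
contact_force: [0.1, 0.2, 6.1]
grip_width: 0.0135
gripper_force: 68.2
```

```bash
python3 -m crank '[[0,0,0.06,0,-1],[0,0,0.12,0,-1],[0,0,0.17,0,-1],[0,0,0.17,0,-1],[0,0,0.15,0,-1],[0,0,0,0,-1],[0,0,0,0,-1]]';  python3 - <<'E'
from h import *
from scipy.spatial.transform import Rotation as Ro
m=cam("wrist"); im=r.grab_frame("wrist"); cv2.imwrite("pics/w10.png",im)
s=r.get_obs(); Rt=Ro.from_rotvec(s["orientation"]).as_matrix(); print(s["tcp_pos"])
# expected pixels of tip/collar if centred and vertical
for z in(-.005,.0):
  for h in(0,.01,.045): print(h,proj("wrist",s["tcp_pos"]+np.array([0,0,-.056+h]),m))
E
```

```text
clock: 15.5
tcp_pos: [0.5376, -0.3571, 0.1966]
orientation: [-0.184, 3.132, -0.004]
contact_force: [0.2, 0.6, -1.4]
grip_width: 0.0138
gripper_force: 68.8
[ 0.53659516 -0.35627801  0.19447115]
0 (np.float64(319.68314212412173), np.float64(259.1574288379688))
0.01 (np.float64(319.72876951490457), np.float64(265.6906325901062))
0.045 (np.float64(319.9227267703305), np.float64(293.96152757996725))
0 (np.float64(319.68314212412173), np.float64(259.1574288379688))
0.01 (np.float64(319.72876951490457), np.float64(265.6906325901062))
0.045 (np.float64(319.9227267703305), np.float64(293.96152757996725))
```

```bash
python3 - <<'E'
from h import *
im=cv2.imread("pics/w10.png"); hsv=cv2.cvtColor(im,cv2.COLOR_BGR2HSV)
S=hsv[...,1]; V=hsv[...,2]
for v in range(246,304,4): print(v," ".join(f"{S[v,u]//26}{min(V[v,u]//26,9)}" for u in range(296,346,2)))
E
```

```text
246 44 44 44 44 44 44 44 44 44 44 44 44 44 44 44 44 44 44 44 44 44 44 44 44 44
250 44 44 54 44 44 44 44 44 44 44 44 44 44 44 44 44 44 44 44 44 44 44 44 44 44
254 44 44 44 44 44 44 44 44 44 44 44 44 44 44 44 44 44 44 44 53 44 44 44 44 44
258 44 44 44 44 44 44 44 44 44 24 05 05 05 14 44 44 44 44 44 44 44 44 44 44 44
262 44 44 44 44 44 44 44 34 04 05 05 05 05 05 05 04 44 44 44 43 44 44 44 44 44
266 44 44 44 44 44 44 44 04 05 05 05 05 05 05 04 04 33 44 44 44 44 44 44 44 44
270 44 44 54 44 44 44 44 04 05 05 05 05 05 05 04 04 23 43 44 44 44 44 44 44 44
274 44 44 44 44 44 44 14 05 05 05 05 05 05 05 05 05 04 34 44 44 43 44 44 44 44
278 44 44 24 05 05 06 07 07 07 07 07 07 07 07 07 07 07 06 05 04 24 44 44 44 44
282 44 14 06 07 07 07 07 07 07 07 07 07 07 07 07 07 07 07 07 07 06 05 34 44 44
286 04 07 07 07 07 07 07 07 07 36 55 55 45 45 35 07 07 07 07 07 07 07 05 34 44
290 07 07 07 07 07 26 65 65 65 66 66 67 67 66 65 65 65 45 06 07 07 07 07 05 24
294 05 03 12 14 45 65 65 65 65 65 65 65 65 65 65 65 65 66 65 14 12 13 05 05 05
298 05 13 22 53 64 65 66 66 65 65 65 65 65 65 65 65 66 66 64 64 22 12 05 05 05
302 05 22 22 65 66 65 65 66 67 66 66 66 66 66 66 66 65 65 65 65 22 22 04 05 05
```

```bash
python3 -m crank '[[0.003,0.12,0,0,-1],[0.003,0.19,0,0,-1],[0.003,0.2,0,0,-1],[0.003,0.2,0,0,-1],[0.003,0.2,0,0,-1],[0.003,0.2,0,0,-1],[0.003,0.2,0,0,-1],[0.003,0.15,0,0,-1]]'; python3 -m crank '[[0,0.08,0,0,-1],[0,0,0,0,-1],[0,0,0,0,-1],[0,0,0,0,-1]]';  python3 - <<'E'
from h import *
m=cam("wrist"); im=r.grab_frame("wrist"); cv2.imwrite("pics/w11.png",im)
s=r.get_obs(); print(s["tcp_pos"])
u,v=map(int,proj("wrist",[.5415,.0098,.095],m)); print(u,v)
g=cv2.cvtColor(im,6)
for y in range(v-40,v+41,4): print(y," ".join(f"{g[y,x]:3d}" for x in range(u-40,min(u+41,640),4)))
E
```

```text
clock: 16.22
tcp_pos: [0.5398, -0.0603, 0.192]
orientation: [0.189, -3.133, -0.002]
contact_force: [0.4, 0.3, -0.7]
grip_width: 0.0134
gripper_force: 68.8
clock: 16.55
tcp_pos: [0.5406, -0.0495, 0.1927]
orientation: [0.183, -3.134, 0.001]
contact_force: [0.4, 0.7, -0.6]
grip_width: 0.0134
gripper_force: 68.8
[ 0.54077742 -0.05000602  0.19291317]
401 250
210  88  84 162 194 188 187 182 179 177 175 168 170 169 163 159 153 142  82  84  84  82
214  86  89 150 168 171 170 168 171 170 171 173 170 173 180 175 180 179 112 106  92  90
218  86  87 111 217 115 144 216 218 221 218 219 222 218 215 214 216 214 208 206 206 208
222  86  86 113 219 117 133 220 220 223 220 220 224 221 219 220 222 221 218 220 219 219
226  87  87 124 217 125 116 220 220 224 219 220 224 221 219 220 222 219 218 219 220 216
230  88  87 133 213 144 111 221 221 224 219 220 224 220 220 222 221 219 220 220 220 218
234  88  88 158 208 188 111 221 221 225 219 222 224 221 219 221 222 218 218 218 220 213
238  88  88 170 206 206 112 221 220 224 219 222 221 220 220 223 222 219 218 218 221 219
242  87  90 183 187 214 115 221 222 224 
[... 403 characters left out ...]
  86 101 218 112 178 208 221 223 212 108 121 110 136 221 221 220 220 218 221 220 192
266  84 104 219 110 137 217 220 224 220 220 221 222 218 221 221 218 217 219 220 221 165
270  85 103 220 117 126 221 221 224 219 221 225 221 218 222 221 218 217 219 220 219 158
274 129 107 218 135 113 220 221 223 218 221 224 221 219 222 219 218 217 219 217 214 155
278 130 115 217 151 110 221 221 223 218 221 224 220 218 222 220 218 216 219 224 188 166
282 120 119 217 176 106 222 221 221 219 221 223 218 219 221 219 217 216 218 218 214 155
286 128  88 117  95  91 101  98  95  94  95  92  88  88  83  87  84  86  86  88  87  69
290 123 120 122 121 121 123 124 128 127 127 130 129 131 131 131 132 131 134 126 129 128
```

```bash
python3 - <<'E'
from h import *
im=cv2.imread("pics/w11.png"); g=cv2.cvtColor(im,6)
k=(g[232:274,384:424]<185).astype(np.uint8); n,l,st,ce=cv2.connectedComponentsWithStats(k)
for i in range(1,n):
    if st[i,4]>100:
        c,_=cv2.findContours((l==i).astype(np.uint8),0,1); (x,y),a,b=cv2.fitEllipse(c[0]); u,v=384+x,232+y
        print(st[i],u,v,a); 
        for z in(.095,.097): print(atz("wrist",u,v,z))
e=[(384-15+1,250)]
print("leaf v edges x:",[atz("wrist",402,v,.095) for v in(217,284.5)])
print(r.get_obs()["tcp_pos"])
E
```

```text
[  6   8  27  26 490] 403.03063583374023 252.16416549682617 (23.60624122619629, 26.001766204833984)
[0.5427916  0.01059876 0.095     ]
[0.54212826 0.01002204 0.097     ]
leaf v edges x: [array([0.51774586, 0.00514172, 0.095     ]), array([0.56753648, 0.01481043, 0.095     ])]
[ 0.54077742 -0.05000602  0.19291317]
```

```bash
python3 -m crank '[[0.0085,0.1,0,0,-1],[0,0.15,0,0,-1],[0,0.052,-0.05,0,-1],[0,0,-0.1,0,-1],[0,0,-0.035,0,-1],[0,0,0,0,-1],[0,0,0,0,-1],[0,0,0,0,-1]]';  python3 - <<'E'
from h import *
m=cam("wrist"); im=r.grab_frame("wrist"); cv2.imwrite("pics/w12.png",im)
s=r.get_obs(); p=s["tcp_pos"]; print(p)
print("hole",proj("wrist",[.5427,.0105,.0955],m),"tip",proj("wrist",p-[0,0,.056],m))
g=cv2.cvtColor(im,6)
for y in range(236,300,4): print(y," ".join(f"{g[y,x]:3d}" for x in range(286,356,3)))
E
```

```text
clock: 17.27
tcp_pos: [0.5435, 0.0108, 0.1571]
orientation: [-0.182, 3.136, -0.001]
contact_force: [-0.1, 0.4, -0.7]
grip_width: 0.0138
gripper_force: 68.8
[0.54369618 0.01109549 0.15729399]
hole (np.float64(317.3857496195718), np.float64(257.38216181811435)) tip (np.float64(318.2010556509093), np.float64(262.6697245005137))
236 212 117 222 224 223 225 225 220 222 223 225 225 224 220 219 220 223 222 221 220 219 220 220 219
240 212 118 221 224 222 224 225 222 221 222 223 224 223 221 221 221 223 222 223 221 218 219 220 220
244 214 118 222 224 222 225 225 216 134 112 107 107 111 131 212 221 224 221 222 220 220 219 220 221
248 213 118 222 224 222 224 190 109  97  86  87  86  85  97 108 179 222 222 222 220 221 218 221 220
252 214 117 222 223 222 223 114 110 117 106  97 100 116 119 120 120 223 222 221 220 220 218 220 220
256 213 116 222 224 222 190 107 119 136 126 118 117 136 120 165 111 218 223 220 219 219 219 220 220
260 214 116 222 224 222 222 110 119 106 131 138 136 134 136 166 114 221 222 221 219 219 218 219 222
264 214 117 223 222 221 225 138 116 127 132 134 139 134 124 107 173 222 222 222 219 219 218 220 220
268 215 114 222 223 222 224 224 172 113 133 135 137 134 124 191 222 223 221 221 219 220 218 220 220
272 215 116 222 224 222 225 224 219 121 138 135 132 129 119 189 221 222 222 221 220 220 218 220 222
276 215 119 223 224 222 222 178 137 153 186 186 182 174 168 145 145 216 222 220 218 219 218 220 220
280 217 118 223 223 208 140 180 196 196 196 196 197 200 200 197 187 138 125 218 218 219 218 220 221
284 215 118 223 216 148 192 193 196 194 195 189 192 198 189 188 189 189 189 155 218 218 218 219 220
288 215 115 220 137 194 195 195 176 103  84  89  90  87  91 146 188 189 189 184 191 218 220 220 221
292 199 111 186 174 172 169 152  86  96  92  88  87  91  91  93  88 179 162 169 136 194 195 219 221
296 137 138 136 136  80  62  94  81  87  95  97 102  99  89  85  85  74  63 136 138 139 138 118 113
```

```bash
python3 -m crank '[[-0.005,-0.003,-0.02,0,-1],[0,0,-0.03,0,-1],[0,0,-0.04,0,-1],[0,0,0,0,-1],[0,0,0,0,-1]]'; python3 -m crank '[[0,0,-0.04,0,-1],[0,0,-0.05,0,-1],[0,0,-0.04,0,-1],[0,0,0,0,-1],[0,0,0,0,-1]]'
```

```text
clock: 17.73
tcp_pos: [0.5422, 0.0111, 0.138]
orientation: [0.185, -3.136, 0.001]
contact_force: [0.8, -1.1, -1.8]
grip_width: 0.0138
gripper_force: 68.8
clock: 18.15
tcp_pos: [0.5421, 0.0108, 0.1114]
orientation: [0.184, -3.136, 0.002]
contact_force: [3.8, -3.9, -3.5]
grip_width: 0.0136
gripper_force: 68.6
```

```bash
python3 -m crank '[[0,0,-0.03,0,-1],[0,0,-0.02,0,-1],[0,0,0,0,-1],[0,0,0,0,-1]]'; python3 -m crank '[[0,0,-0.02,0,-1],[0,0,-0.01,0,-1],[0,0,0,0,-1],[0,0,0,0,-1]]'
```

```text
clock: 18.48
tcp_pos: [0.5426, 0.011, 0.1024]
orientation: [-0.184, 3.135, -0.001]
contact_force: [2.7, -4.1, 1.4]
grip_width: 0.0138
gripper_force: 69.1
clock: 18.82
tcp_pos: [0.5427, 0.0109, 0.0966]
orientation: [-0.184, 3.135, -0.001]
contact_force: [1.6, -4.5, 3.2]
grip_width: 0.0139
gripper_force: 69.4
```

```bash
python3 -m crank '[[0,-0.004,-0.01,0,-1],[0,0,-0.005,0,-1],[0,0,0,0,-1],[0,0,0,0,-1]]'; python3 -m crank '[[0,0,-0.01,0,-1],[0,0,0,0,-1],[0,0,0,0,-1]]'
```

```text
clock: 19.15
tcp_pos: [0.5429, 0.0107, 0.0951]
orientation: [-0.184, 3.135, 0.001]
contact_force: [-2.5, -2.1, 18.8]
grip_width: 0.0137
gripper_force: 71.4
clock: 19.4
tcp_pos: [0.5431, 0.0107, 0.0948]
orientation: [-0.184, 3.134, 0.002]
contact_force: [-7.9, -2.5, 36.2]
grip_width: 0.0135
gripper_force: 73.2
```

```bash
python3 -m crank '[[0.004,0.001,0.003,0,-1],[0,0,0,0,-1],[0,0,0,0,-1]]'; python3 - <<'E'
from h import *
from scipy.spatial.transform import Rotation as Ro
m=cam("wrist"); im=r.grab_frame("wrist"); cv2.imwrite("pics/w13.png",im); sc=r.grab_frame("scene"); cv2.imwrite("pics/s13.png",sc)
g=cv2.cvtColor(im,6).astype(int); s=r.get_obs(); print(s["tcp_pos"],s["contact_force"])
H=np.array([.5427,.0100]); 
o=np.array([.5362,.0845,0]); R=Ro.from_euler("z",np.radians(94.8)).as_matrix()
for th in(0,.07):
    for l,y in((185,-25),(185,25),(165,25),(140,-25),(140,25)):
        X=o+R@np.array([85-l*np.cos(th)+5*np.sin(th),y,79+l*np.sin(th)+5*np.cos(th)])/1e3
        print(th,l,y,np.round(proj("wrist",X,m),1),np.round(proj("scene",X),1))
# near-free edge profiles
for u in(300,345): print(u,g[200:240,u].tolist())
print(g[225,270:300].tolist(),g[240,270:300].tolist())
E
```

```text
clock: 19.65
tcp_pos: [0.5431, 0.0107, 0.0948]
orientation: [-0.184, 3.136, 0.002]
contact_force: [-8.7, -3.0, 32.7]
grip_width: 0.0134
gripper_force: 72.6
[0.54307586 0.01077164 0.09482468] [-8.60687568 -3.56455784 33.25632937]
0 185 -25 [263.8 339.2] [292.5 238.5]
0 185 25 [261.  243.8] [307.1 228.5]
0 165 25 [306.2 245.2] [314.1 231.8]
0 140 -25 [354.5 342. ] [308.6 246.4]
0 140 25 [362.8 247. ] [323.1 236. ]
0.07 185 -25 [262.1 354.3] [292.7 233.8]
0.07 185 25 [258.5 254. ] [307.4 223.8]
0.07 165 25 [307.3 254.4] [314.5 227.6]
0.07 140 -25 [357.7 353.3] [308.9 242.8]
0.07 140 25 [367.1 254.8] [323.5 232.4]
300 [113, 112, 113, 114, 113, 111, 112, 113, 112, 114, 127, 136, 135, 137, 138, 137, 139, 138, 138, 138, 139, 138, 137, 138, 139, 138, 138, 138, 140, 141, 139, 139, 139, 141, 139, 139, 143, 174, 170, 169]
345 [112, 112, 112, 113, 110, 110, 111, 110, 110, 108, 111, 123, 135, 139, 138, 139, 140, 140, 139, 140, 142, 140, 142, 140, 141, 142, 141, 143, 141, 143, 142, 141, 141, 144, 141, 142, 142, 147, 171, 167]
[115, 115, 115, 118, 132, 140, 144, 143, 144, 144, 142, 142, 144, 142, 141, 142, 142, 143, 140, 141, 140, 141, 141, 140, 140, 139, 140, 138, 139, 137] [167, 166, 167, 165, 168, 167, 166, 169, 167, 170, 168, 166, 167, 165, 165, 164, 164, 166, 168, 168, 168, 167, 168, 167, 169, 169, 168, 166, 168, 167]
```

The leaf's edge sits at v≈237/245, where the shut leaf is predicted (254 if open), and the hard stop came at the predicted height. Easing the push a little, then handing in.

```bash
python3 -m crank '[[0,0,0.005,0,-1],[0,0,0,0,-1],[0,0,0,0,-1]]'; python3 - <<'E'
from bench import r
print(r.hand_in())
E
```

```text
clock: 20.0
tcp_pos: [0.543, 0.0107, 0.095]
orientation: [-0.184, 3.136, 0.001]
contact_force: [-6.3, -3.5, 24.8]
grip_width: 0.0137
gripper_force: 71.2
the job is handed in; nothing more can be done
None
```

The clevis hangs on the bar between the marks, the leaf is shut on it and the pin is fully home. I handed in at 20 s with the gripper still pressing the pin at about 25 N; the hand-in gave no verdict.

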